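# Put vial, jar, marker and forceps into their matching holders

## Robot

A 6-joint arm with a two-finger parallel gripper is mounted at the origin on a cart in front of the work surface, level with it; the furniture and walls round the work are solid. World frame = base frame: x ahead of the robot, y to its left, z up, the work surface at z = 0. Lengths are in mm, angles in rad, forces in N, time in s.
With the tool pointing down it reaches from about 300 to 775 mm from the base axis. Payload 14.6 kg.
Tool frame: the origin (TCP) lies on the centre line of the jaws, within the pads' length; the fingertips stand 19 mm ahead of it and the grasp point (between the pads) is the TCP (bot.tip_reach is the distance from the TCP to the fingertips, in mm); z points along the fingers, y is the line along which they close (so a half turn about z gives the same grasp; the last joint's range is limited). The gripper opens to 85 mm and grips with 20 to 120 N. Pads are 22 mm wide; open, the fingers measure 114 mm over their backs; the gripper's body (76 mm by 85 mm) begins 54 mm behind the grasp point. The pads swing forward as they close: fully open they stand 13 mm farther back than shut.
Start: joints at [-1.36, 0.3, 1.521, -0, 1.321, -0.067], TCP at [150.826, -528.905, 210.881] pointing down, gripper open.
Joint ranges: [-3.03, 3.03], [-0.79, 2.21], [0.23, 2.52], [-1.04, 4.18], [0, 3.07], [-2.55, 2.55]. Speed limits (rad/s): [2.22, 2.22, 2.57, 3.14, 3.14, 3.14].

## Interface

Orientations are given as a unit quaternion [w, x, y, z].
In Python, from rig import bot gives the robot as it stands. Calls block until the motion is done:
- bot.move_to(position, orientation): joint-space move of the TCP to a pose.
- bot.servo_line(position, attitude=None, speed=150, until_force=None): straight line of the TCP; attitude=None keeps the orientation; speed is the mean speed in mm/s. With until_force (N) it stops when the force on the tool has changed by that much, and returns True; else False.
- bot.move_joints(angles): joint-space move.
- bot.move_gripper(opening, grip_force=None): finger opening in mm; grip_force is the grip in N (None keeps the last); returns when the fingers have stopped.
- bot.dwell(seconds).
- bot.ik(position, orientation): joint angles nearest the present ones, or None.
- bot.read_state(): the state.
- bot.read_camera(name): name is "side" or "top"; returns a dict with "image" (480x640x3 uint8, blue, green, red), "depth" (480x640 float32, mm along the optical axis (not along the pixel's ray), 0 where there is no reading), "fovy" (degrees; the focal length in pixels is half the picture's height over the tangent of half this angle, whatever the lens; pixels are square), "cx", "cy" (the principal point, pixels), "k1" (the pictures are not rectified: a ray, as slopes to the right and down, at radius r is drawn at 1 + k1 r^2 times it, then the intrinsics apply), "eye" and "attitude" of the camera in the world. Camera axes: x right, y down, z forward; pixel columns grow to the right and rows downward; lengths in mm; the calibration is good to about 2 mm. A picture is of the moment at which its call begins.
A pose or a line that the arm cannot do raises bot.MotionError and nothing moves.
- bot.finish_job(): hands the job in; it is judged then, once.
The state is a dict: "clock": time; "joint_positions": joint angles; "qvel": joint speeds; "effort": joint torques, N m; "ee_pos": TCP position; "tool_rot": TCP orientation; "ft_force": force on the tool from outside, world axes, zero at the start; "moment": the same for the moment, N m; "grip_width": finger opening in mm; "grip_force": force on a finger pad.
Only numpy, scipy, OpenCV 4.12 (cv2) and the standard library are available. Lean on these libraries where they do the work, as an engineer would, in place of code of your own. Each camera call takes 0.05 s, during which the arm holds its last target. There are 200 camera calls.

## Task

Tidy the bench in front of the microscope. Stand the vial and the jar upright, each down in the round stand that matches its width, and lay the marker pen and the long forceps flat, each between the ends of the rest that matches its length. Keep the vial and jar upright all the time, leave the petri dish where it is, and do not bump the microscope.

Things in the scene. Friction and masses are not known exactly. Their poses are not given: they have to be found in the camera images.
- vial: Slim clear sample vial with white screw cap, standing upright on the bench; 84 mm tall, body 28 mm across, cap 30 mm across (the top 17 mm). Weighs up to 50 g. Origin: centre of its underside, z up; round, its yaw means nothing.
- jar: Wide clear specimen jar with white screw cap, standing upright on the bench; 77 mm tall, body 47 mm across, cap 50 mm across (the top 16 mm). Weighs up to 100 g. Origin: centre of its underside, z up; round, its yaw means nothing.
- marker: Marker pen with white barrel and black cap, lying on the bench; 135 mm long, 13 mm wide, 14 mm high. Weighs up to 20 g. Origin: middle of its underside; y axis along its length, z up. Either way round in its rest will do.
- forceps: Long slim forceps lying flat on the bench; 200 mm long, 14 mm wide at most, 9 mm high. Weighs up to 45 g. Origin: middle of its underside; y axis along its length, z up. Grip it across, at its middle. Either way round in its rest will do.
- vial_stand: White round stand, fixed to the bench: a flange 72 mm across and 5 mm thick carrying a round wall 5 mm thick, its top 19 mm above the bench; the well inside is 46 mm across and its floor lies 5 mm above the bench. For the vial (the smaller of the two stands). Origin: centre of its underside, on the bench; z up. Its yaw means nothing.
- jar_stand: White round stand, fixed to the bench: a flange 92 mm across and 5 mm thick carrying a round wall 5 mm thick, its top 19 mm above the bench; the well inside is 66 mm across and its floor lies 5 mm above the bench. For the jar (the larger of the two stands). Origin: centre of its underside, on the bench; z up. Its yaw means nothing.
- marker_rest: White long rest for the marker pen (the shorter rest), fixed. Base plate 167 x 44 mm, 4 mm thick, which the thing lies on; at each end a U-shaped upstand, top 20 mm above the bench. 151 mm free between the end walls, 30 mm between the side cheeks, which reach 22 mm in from the end walls; the middle 107 mm is open to the sides for fingers. Origin: centre of its underside; y along its length, z up.
- forceps_rest: White long rest for the forceps (the longer rest), fixed. Base plate 232 x 44 mm, 4 mm thick, which the thing lies on; at each end a U-shaped upstand, top 20 mm above the bench. 216 mm free between the end walls, 30 mm between the side cheeks, which reach 22 mm in from the end walls; the middle 172 mm is open to the sides for fingers. Origin: centre of its underside; y along its length, z up.
- petri: Bystander, loose: clear glass petri dishes stacked as one piece, 94 mm across, 36 mm high. Origin: centre of its underside. Leave alone.
- microscope: Bystander, fixed: stereo microscope. Foot 250 mm deep (x) and 200 mm wide (y), 34 mm high; head and eyepieces overhang the foot from 170 mm up to 370 mm above the bench, as far forward (-x) as its front edge. Origin: centre of its foot's underside. Never bump it with hand or arm.
Not all that is in view belongs to the job. Leave any yellow look-alike of the jar_stand alone. What is shaped like the marker_rest but red is not meant.

How it is judged:
By the outcome, as a careful person would: the job done as asked, in the order asked, and still so for the second after the job is handed in, with the robot touching nothing.
It also fails if it takes over 120 s, if anything falls off the work surface, if the arm or the gripper's body presses on something with over 40 N, if the wrist force passes 120 N, or if a joint passes its speed limit or range.

## Working session

There is one attempt and no reset: what is moved stays moved. The work goes in short steps, each a Python script; the robot and the scene stay as the last script left them, time stands still between calls to the robot, and variables do not carry over. Pictures are saved under pics/ and viewed, at most 14 in all, crops included, and the job is handed in when it is done.

```bash
mkdir -p pics; ls
cat > h.py <<'E'
import numpy as np, cv2
from scipy.spatial.transform import Rotation as R
from rig import bot
def cam(n):
    c=bot.read_camera(n); c['f']=240/np.tan(np.radians(c['fovy'])/2)
    w,x,y,z=c['attitude']; c['R']=R.from_quat([x,y,z,w]).as_matrix(); c['eye']=np.array(c['eye']); return c
def rays(c,uv):
    K=np.array([[c['f'],0,c['cx']],[0,c['f'],c['cy']],[0,0,1.]])
    p=cv2.undistortPoints(np.float64(uv).reshape(-1,1,2),K,np.array([c['k1'],0,0,0.]))[:,0]
    return np.c_[p,np.ones(len(p))]@c['R'].T
def on_plane(c,uv,z):
    d=rays(c,uv); return c['eye']+d*((z-c['eye'][2])/d[:,2])[:,None]
def cloud(c):
    v,u=np.mgrid[:480,:640]; d=rays(c,np.stack([u,v],-1).reshape(-1,2))
    P=(c['eye']+d*c['depth'].reshape(-1,1)).reshape(480,640,3); P[c['depth']==0]=np.nan; return P
E
python3 - <<'E'
from h import *
for n in('top','side'):
    c=cam(n); cv2.imwrite(f'pics/{n}0.png',c['image']); print(n,c['fovy'],c['cx'],c['cy'],c['k1'],c['eye'],c['R'].round(3).tolist(),(c['depth']==0).mean())
    np.save(n+'0.npy',c,allow_pickle=True)
print(bot.read_state())
E
```

```text
pics
top 53.233644931183186 317.1431218738197 237.5013891306823 0.01970131464627636 [ 407.4879641   -67.69013843 1646.45881027] [[0.016, -0.994, 0.106], [-1.0, -0.017, -0.011], [0.013, -0.106, -0.994]] 0.004020182291666666
side 45.62960968069441 320.1033642401944 235.60231410318795 -0.09234686465091235 [  24.27763851 1304.34116245  998.08182412] [[-0.922, -0.225, 0.316], [-0.388, 0.488, -0.782], [0.022, -0.843, -0.537]] 0.010406901041666666
{'clock': 0.1, 'joint_positions': array([-1.35961662e+00,  3.00429360e-01,  1.52153656e+00,  1.25451694e-05,
        1.32069738e+00, -6.66179138e-02]), 'qvel': array([ 0.00063559, -0.00402114, -0.00228228, -0.00031293,  0.00143375,
        0.00181386]), 'effort': array([ 9.64043284e-04, -5.44377816e+01, -3.62370479e+01, -4.63840695e-05,
        3.02564091e-03,  1.98286972e-05]), 'ee_pos': array([ 150.77211589, -528.68429103,  210.36305604]), 'tool_rot': array([-5.34363282e-04,  9.90369133e-01,  1.38451052e-01, -3.25991535e-05]), 'ft_force': array([ 0.19458758, -0.30173001, -1.14327913]), 'moment': array([0.01361357, 0.00455615, 0.02840702]), 'grip_force': 0.0, 'grip_width': 85.6542751073242}
```

View pics/top0.png

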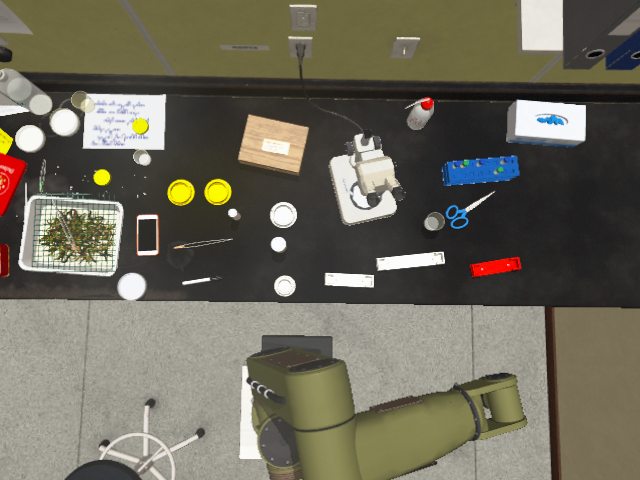

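View pics/side0.png

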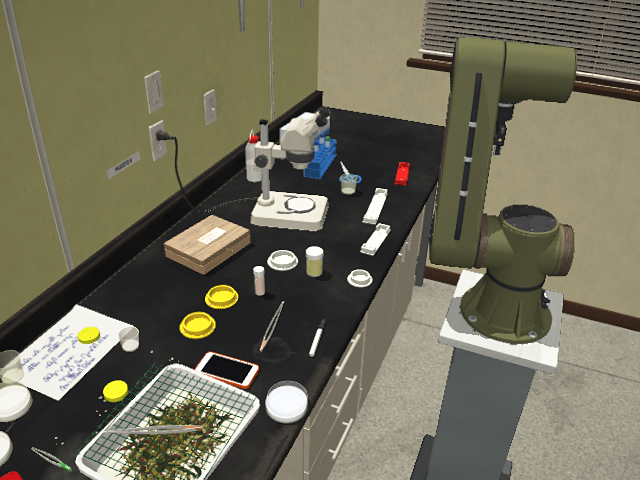

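Top view: vial (234,214), jar (278,244), the larger white stand (283,215), the smaller white stand (285,286), marker (200,281), forceps (203,244), short white rest (349,280) and long white rest (410,261).

Possible mix-ups:
- **Stands:** yellow rings at (180,192) and (217,190).
- **Rest:** red one at (496,267).
- **Forceps:** the pair on the basket at (65,228) and the green tweezers at (42,175).
- **Vial or jar:** beaker (433,221), cup (142,158) and white lids on the left.
- **Petri dish:** clear glass at (180,258), close to the forceps tip. The white dish at (132,287) is not the one.

I choose by the description: white stands and rests, and capped vial and jar.

```bash
cat > m.py <<'E'
from h import *
def blob(c,box,lo,hi):
    u0,v0,u1,v1=box; hsv=cv2.cvtColor(c['image'],cv2.COLOR_BGR2HSV)
    m=np.zeros((480,640),np.uint8); m[v0:v1,u0:u1]=cv2.inRange(hsv,lo,hi)[v0:v1,u0:u1]
    n,l,s,_=cv2.connectedComponentsWithStats(m); k=1+np.argmax(s[1:,4]); return (l==k)
def rect(c,m,z):
    uv=np.argwhere(m)[:,::-1]; p=on_plane(c,uv,z)[:,:2].astype(np.float32)
    (x,y),wh,a=cv2.minAreaRect(p); b=cv2.boxPoints(((x,y),wh,a)); e=[b[1]-b[0],b[2]-b[1]]; e=max(e,key=np.linalg.norm)
    return round(x,1),round(y,1),sorted(np.round(wh,1)),round(float(np.arctan2(e[1],e[0])),3)
E
python3 - <<'E'
from m import *
c=np.load('top0.npy',allow_pickle=True).item(); P=cloud(c)
W=((0,0,130),(180,70,255))
for n,b,z,col in [('vial',(222,202,246,226),84,W),('jar',(266,232,292,256),77,W),('jar_stand',(266,200,300,232),12,W),('vial_stand',(270,272,300,300),12,W),
 ('marker_rest',(320,268,380,292),12,W),('forceps_rest',(370,246,450,276),12,W),('marker',(178,272,226,290),8,W),('forceps',(170,232,238,254),6,((0,0,70),(180,255,255)))]:
    m=blob(c,b,*col); uv=np.argwhere(m)[:,::-1]; print(n,rect(c,m,z),'px',m.sum(),uv.min(0),uv.max(0),'z pct',np.nanpercentile(P[m][:,2],[5,50,95]).round(1),'xy', np.nanmedian(P[m],0).round(1))
cv2.imwrite('pics/crop1.png',cv2.resize(c['image'][182:304,165:360],None,fx=4,fy=4,interpolation=cv2.INTER_CUBIC))
E
```

```text
vial (648.9, 191.6, [np.float64(29.9), np.float64(36.3)], -1.553) px 77 [228 209] [239 218] z pct [-1.2 82.6 89.1] xy [650.9 193.3  82.6]
jar (551.3, 43.5, [np.float64(46.0), np.float64(46.3)], 0.023) px 187 [271 237] [285 251] z pct [66.4 77.  83. ] xy [551.4  43.7  77. ]
jar_stand (659.7, 33.3, [np.float64(87.1), np.float64(89.6)], -1.553) px 563 [270 202] [296 227] z pct [-0.2  6.2 21.9] xy [659.7  33.5   6.2]
vial_stand (416.5, 23.0, [np.float64(69.5), np.float64(72.4)], 1.342) px 370 [274 275] [295 296] z pct [-0.3  6.4 21.9] xy [417.6  22.4   6.4]
marker_rest (439.5, -196.2, [np.float64(43.5), np.float64(165.1)], 1.54) px 628 [325 273] [373 287] z pct [-1.7  5.5 20.6] xy [ 439.4 -197.2    5.5]
forceps_rest (508.1, -405.0, [np.float64(43.6), np.float64(233.6)], -1.452) px 862 [376 252] [444 270] z pct [-1.7  4.9 19.7] xy [ 508.5 -406.4    4.9]
marker (427.6, 324.5, [np.float64(11.3), np.float64(92.1)], -1.399) px 94 [182 278] [209 284] z pct [ 3.1 11.7 18. ] xy [427.1 323.8  11.7]
forceps (557.0, 306.6, [np.float64(16.1), np.float64(203.1)], -1.41) px 154 [173 238] [232 248] z pct [-2.8  4.2 12.8] xy [557.1 313.4   4.2]
```

View pics/crop1.png

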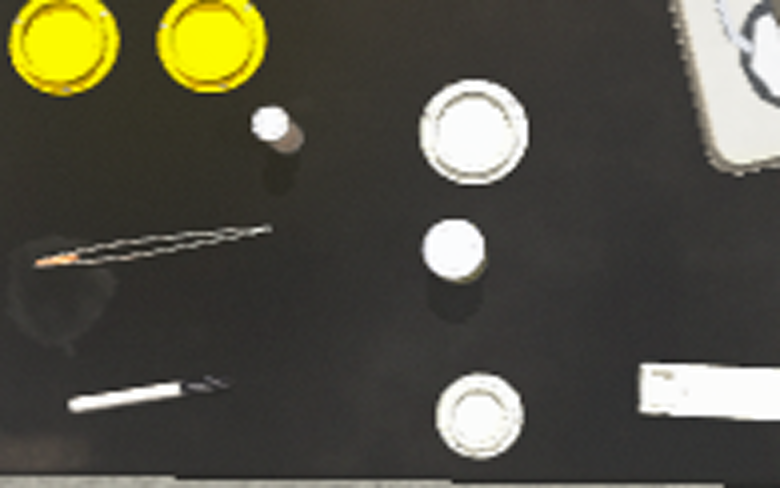

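The crop confirms it: both stands are white, with the large ring at (283,215) and the small one at (285,286), and vial, jar, marker and forceps are as picked. The long/short rest sizes match too. Next I'll refine the vial, marker and petri positions and check them against the side view.

Run:
```python
from m import *
c=np.load('top0.npy',allow_pickle=True).item(); P=cloud(c); s=np.load('side0.npy',allow_pickle=True).item()
hsv=cv2.cvtColor(c['image'],cv2.COLOR_BGR2HSV)
W=((0,0,200),(180,40,255))
m=blob(c,(222,202,246,226),*W); print('vial cap',rect(c,m,84),m.sum(),'centroid',on_plane(c,[np.argwhere(m)[:,::-1].mean(0)],84).round(1))
m=blob(c,(266,232,292,256),*W); print('jar cap',rect(c,m,77),'centroid',on_plane(c,[np.argwhere(m)[:,::-1].mean(0)],77).round(1))
e=on_plane(c,[(181.6,283.6),(222,277.4)],8); print('marker ends',e.round(1),np.linalg.norm(e[0]-e[1]),e.mean(0).round(1))
e=on_plane(c,[(173.4,247.6),(233,238.9)],5); print('forceps ends',e.round(1),np.linalg.norm(e[0]-e[1]),e.mean(0).round(1))
def proj(c,p):
    q=(np.array(p)-c['eye'])@c['R']; q=q/q[2]; k=1+c['k1']*(q[0]**2+q[1]**2); return (q[:2]*k*c['f']+[c['cx'],c['cy']]).round(1)
for n,p in dict(vial=(649,193,84),jar=(551,43.5,77),marker=(430,304,7),forceps=(557,306.6,5),mrest=(439.5,-196,4),frest=(508,-405,4),vs=(416.5,23,5),js=(660,33,5)).items(): print(n,proj(s,p))
for n,(u,v) in dict(stain=(180,258),dish=(132,287)).items(): print(n,np.nanmedian(P[v-8:v+9,u-8:u+9].reshape(-1,3),0).round(1))
big=(P[...,2]>25); 
Q=P[140:230,325:412].reshape(-1,3); Q=Q[Q[:,2]>25]; print('scope min/max',np.nanpercentile(Q,[1,99],axis=0).round(0))
cr=cv2.resize(s['image'][180:400,150:430],None,fx=2.8,fy=2.7,interpolation=cv2.INTER_CUBIC); cv2.imwrite('pics/crop2.png',cr)
```

```text
vial cap (652.2, 196.6, [np.float64(23.3), np.float64(26.3)], -1.553) 55 centroid [[652.3 195.6  84. ]]
jar cap (552.2, 44.3, [np.float64(44.4), np.float64(46.4)], -0.763) centroid [[552.4  43.5  77. ]]
marker ends [[417.5 371.1   8. ]
 [440.5 235.6   8. ]] 137.42969504483344 [429.  303.4   8. ]
forceps ends [[539.6 405.4   5. ]
 [572.9 203.4   5. ]] 204.7592038059407 [556.3 304.4   5. ]
vial [259.8 267.7]
jar [314.3 250.4]
marker [317.1 336.5]
forceps [271.8 324. ]
mrest [375.1 239.4]
frest [375.1 206. ]
vs [359.1 278.1]
js [282.3 259.9]
stain [504.6 382.8   1. ]
dish [403.8 531.3  22.6]
scope min/max [[ 639. -340.   26.]
 [ 873. -139.  378.]]
```

View pics/crop2.png

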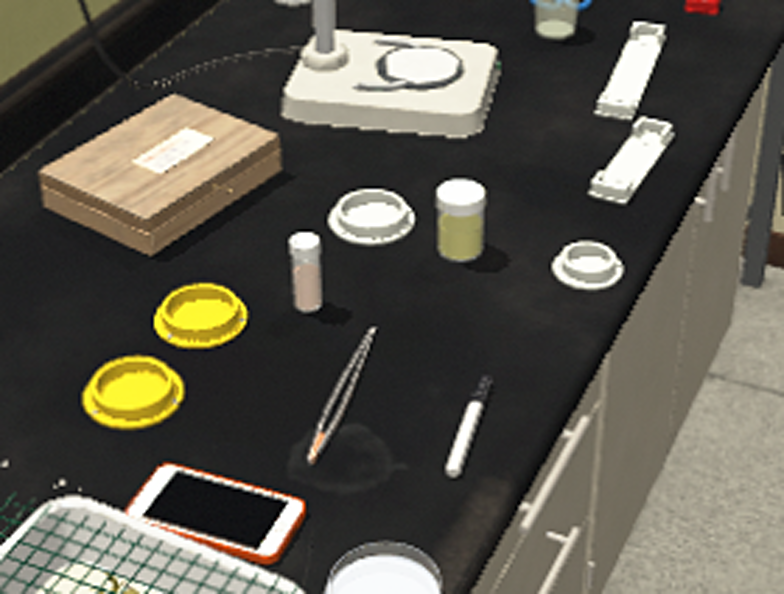

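The side view agrees with the projections to 1–2 px: vial cap (259,269), jar cap (314,250) and both stands. The dark mark at (270,350) is a flat stain with depth z≈1. The petri is the dish at (132,287), well away from the work. Starting with the vial.

```bash
cat > act.py <<'E'
from m import *
def q(az): return [0,np.cos(az/2),np.sin(az/2),0]
def st(t=''):
    s=bot.read_state(); print(t,'t',round(s['clock'],1),'ee',s['ee_pos'].round(1),'w',round(s['grip_width'],1),'gf',round(s['grip_force'],1),'F',s['ft_force'].round(1),flush=True); return s
def pick(x,y,z,az,width,zs,lift,force=25):
    bot.move_gripper(width); bot.move_to([x,y,zs],q(az)); st('above')
    bot.servo_line([x,y,z+8],speed=120); hit=bot.servo_line([x,y,z],speed=40,until_force=12); st(f'down {hit}')
    bot.move_gripper(0,force); st('grip'); bot.servo_line([x,y,lift],speed=100); return st('lift')
def place(x,y,z,az,width,hi,via=None):
    if via: bot.move_to(via,q(az))
    bot.move_to([x,y,hi],q(az)); bot.servo_line([x,y,z+12],speed=100)
    hit=bot.servo_line([x,y,z-2],speed=25,until_force=5); st(f'placed {hit}')
    bot.move_gripper(width); bot.dwell(.3); bot.servo_line([x,y,hi],speed=120); st('off')
E
python3 - <<'E'
from act import *
az=np.pi/2
try: bot.move_to([380,-100,250],q(az)); st()
except Exception as e: print(e)
bot.move_to([420,150,250],q(az))
pick(651.5,195,45,az,70,190,190)
c=cam('side'); cv2.imwrite('pics/s1.png',c['image'][60:420,140:500])
E
```

```text
t 1.9 ee [ 380.  -100.6  249.9] w 85.5 gf 0.0 F [-0.1 -0.4 -0.5]
above t 4.1 ee [651.1 195.  190.8] w 70.3 gf 0.0 F [-0.8 -0.1  0.8]
down False t 5.8 ee [651.3 194.9  44.7] w 70.1 gf 0.0 F [ 0.6 -0.1  0.5]
grip t 6.2 ee [651.7 195.   45.3] w 28.0 gf 24.8 F [-0.2  0.4  1.5]
lift t 7.8 ee [651.3 195.  189.3] w 27.9 gf 24.7 F [ 0.4 -0.2 -1.1]
```

View pics/s1.png

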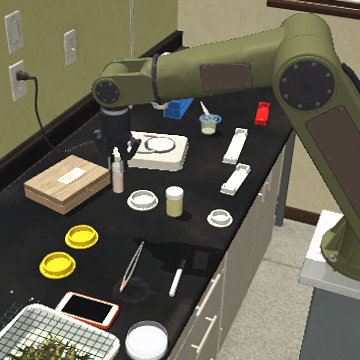

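The vial is held upright at (117,175) in the crop. Placing it, then the jar.

Run:
```python
from act import *
az=np.pi/2
place(416.5,23,50,az,60,190)
pick(552,43.7,38,az,85,190,170)
place(659.7,33.4,43,az,80,170)
bot.move_to([420,200,230],q(az))
c=cam('side'); a=c['image'][180:400,150:430]; t=cam('top'); b=t['image'][182:304,165:360]
np.save('top1.npy',t,allow_pickle=True)
cv2.imwrite('pics/s2.png',np.hstack([cv2.resize(a,(450,354)),cv2.resize(b,(350,354*1))]))
```

```text
placed True t 10.9 ee [416.9  23.   50. ] w 28.0 gf 25.0 F [ 1.2 -0.3  4.6]
off t 12.9 ee [416.2  23.  189.4] w 60.4 gf 0.0 F [ 0.2 -1.2 -0.5]
above t 13.9 ee [551.7  43.7 189.3] w 85.1 gf 0.0 F [-0.9 -0.2 -0.3]
down False t 15.6 ee [551.9  43.7  37.8] w 85.2 gf 0.0 F [-0.3 -0.3 -0.8]
grip t 16.1 ee [552.2  43.7  38.4] w 48.0 gf 25.5 F [-1.3  0.1  5.4]
lift t 17.5 ee [551.7  43.7 169.3] w 47.6 gf 25.9 F [-1.3  0.1 -0.5]
placed True t 19.8 ee [659.9  33.4  43.3] w 47.9 gf 26.6 F [-0.3  0.2  5.5]
off t 21.8 ee [659.4  33.4 169. ] w 80.0 gf 0.0 F [-0.5  0.5 -0.6]
```

View pics/s2.png

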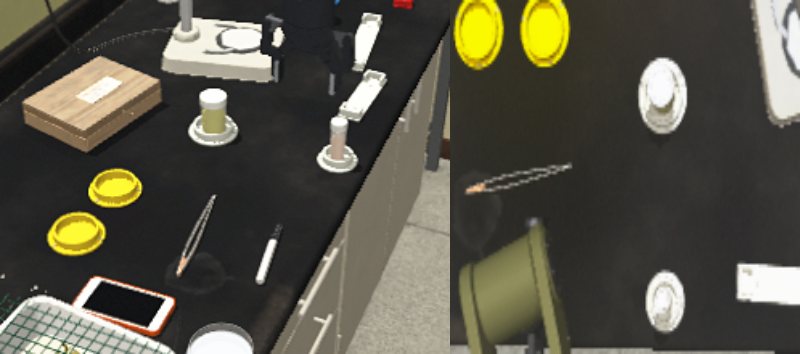

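Jar and vial stand upright in their wells, jar at (213,115) and vial at (338,140) in the left crop. Marker next.

Run:
```python
from act import *
pick(429.2,303.7,21,1.74,50,150,200)
place(439.5,-196.2,25,1.54,32,200,via=[440,20,220])
bot.move_to([420,150,230],q(1.6))
t=cam('top'); c=cam('side'); np.save('top2.npy',t,allow_pickle=True)
P=cloud(t)
print('forceps',rect(t,blob(t,(170,232,238,254),(0,0,70),(180,255,255)),6))
cv2.imwrite('pics/s3.png',np.vstack([cv2.resize(t['image'][225:300,310:450],(740,300),interpolation=cv2.INTER_CUBIC),cv2.resize(c['image'][180:270,290:430],(740,300))]))
```

```text
above t 24.0 ee [429.2 303.7 150.1] w 49.9 gf 0.0 F [ 0.2 -0.5  0.8]
down False t 25.5 ee [429.1 303.7  20.8] w 50.2 gf 0.0 F [-0.1  0.  -0.5]
grip t 26.0 ee [429.2 303.7  21. ] w 0.0 gf 0.0 F [-0.8  0.8 -1. ]
lift t 28.0 ee [429.1 303.6 199.5] w -0.1 gf 0.0 F [-1.  -0.2  0.6]
placed False t 32.4 ee [ 439.5 -196.2   23. ] w -0.0 gf 0.0 F [-0.1  0.3 -0.6]
off t 34.8 ee [ 439.3 -196.1  199.4] w 32.0 gf 0.0 F [ 0.  -0.3  0. ]
forceps (557.0, 306.6, [np.float64(16.1), np.float64(203.1)], -1.41)
```

View pics/s3.png

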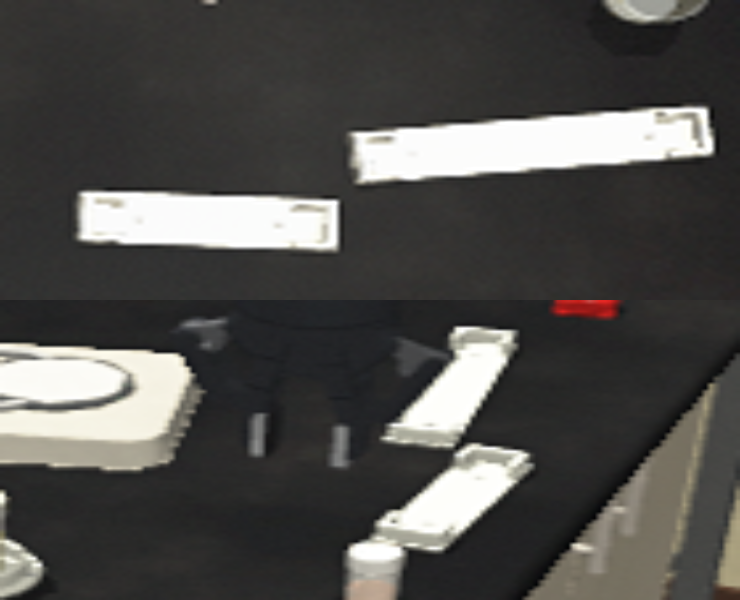

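The rest is empty: the jaws closed to 0 mm over the marker, so the grasp missed. I'll look at where the marker is.

Run:
```python
from act import *
print('tip',bot.tip_reach)
bot.move_to([420,-60,300],q(1.6))
t=cam('top'); np.save('top3.npy',t,allow_pickle=True); c=cam('side'); np.save('side3.npy',c,allow_pickle=True)
m=blob(t,(170,262,236,300),(0,0,130),(180,70,255)); print(rect(t,m,8))
cv2.imwrite('pics/s4.png',np.vstack([cv2.resize(t['image'][225:300,165:305],(740,300),interpolation=cv2.INTER_CUBIC),cv2.resize(c['image'][290:380,240:380],(740,300),interpolation=cv2.INTER_CUBIC)]))
```

```text
tip 19.0
(427.5, 324.5, [np.float64(11.1), np.float64(92.1)], -1.398)
```

View pics/s4.png

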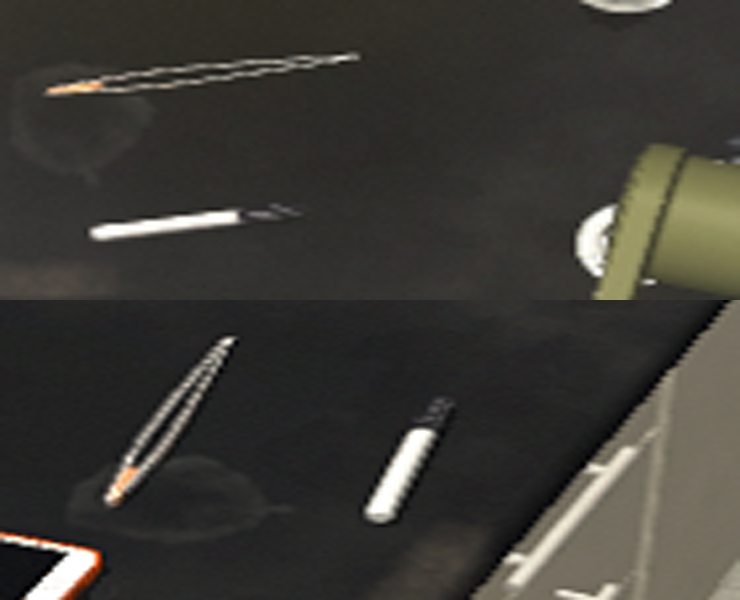

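The marker hasn't moved (center unchanged within 0.1 mm), and both views agree on its position. So the fingers must have closed above it. I'll measure the real fingertip reach with a gentle guarded touch on empty bench, then look at the open gripper over the marker.

Run:
```python
from act import *
az=1.74
bot.move_to([429.2,150,150],q(az))
for w in (0,50):
    bot.move_gripper(w); bot.servo_line([429.2,150,35],speed=120)
    print(w,bot.servo_line([429.2,150,8],speed=20,until_force=5)); st('touch'); bot.servo_line([429.2,150,60],speed=100)
bot.move_to([429.2,303.7,100],q(az)); bot.servo_line([429.2,303.7,21],speed=100)
c=cam('side'); cv2.imwrite('pics/s5.png',cv2.resize(c['image'][270:370,250:390],(700,500),interpolation=cv2.INTER_CUBIC))
```

```text
0 False
touch t 41.2 ee [429.3 150.    8.1] w -0.5 gf 0.0 F [-0.1 -0.2  0.1]
50 False
touch t 44.2 ee [429.3 150.    8.1] w 50.2 gf 0.0 F [0.3 0.4 0.8]
```

View pics/s5.png

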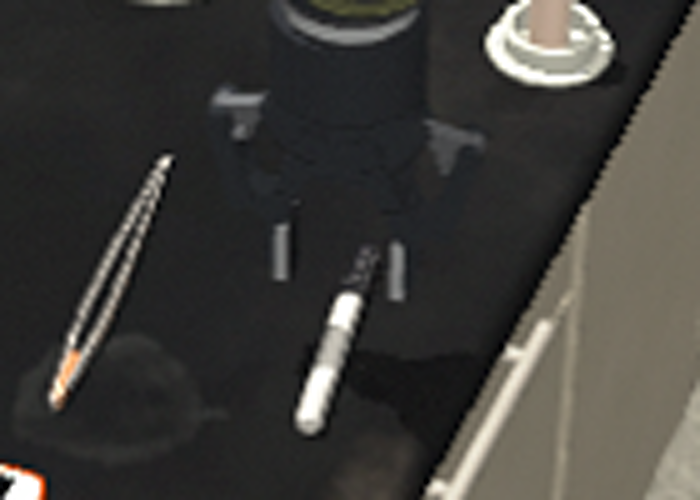

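The view shows the fingertips at about (280,278) and (397,298), clearly above and beyond the marker, so the tool ends higher than documented. I'll find the true touch height with a guarded move.

Run:
```python
from act import *
bot.servo_line([429.2,303.7,100],speed=150)
bot.move_to([429.2,150,60],q(1.74))
for w in (0,50):
    bot.move_gripper(w); bot.servo_line([429.2,150,10],speed=120)
    print(w,bot.servo_line([429.2,150,-30],speed=15,until_force=5)); st('touch'); bot.servo_line([429.2,150,60],speed=100)
```

```text
0 True
touch t 50.9 ee [429.3 150.  -20.3] w -0.1 gf 3.2 F [-1.4  0.3  6.5]
50 True
touch t 54.9 ee [429.3 150.  -23.4] w 49.9 gf 3.0 F [-2.5 -1.   5.8]
```

True touch: the tips meet the bench at TCP z = −20.3 shut and −23.4 at 50 mm open, so the real tool is about 39 mm shorter than stated. That explains the miss. Retrying the marker with TCP z = −18, and checking the grip this time.

Run:
```python
from act import *
s=pick(429.2,303.7,-18,1.74,40,60,160)
if s['grip_width']>8:
    place(439.5,-196.2,-14,1.54,32,160,via=[440,20,170])
    bot.move_to([420,100,200],q(1.6))
    t=cam('top'); c=cam('side'); 
    print('forceps',rect(t,blob(t,(170,232,238,254),(0,0,70),(180,255,255)),6))
    cv2.imwrite('pics/s6.png',np.vstack([cv2.resize(t['image'][225:300,310:450],(740,300),interpolation=cv2.INTER_CUBIC),cv2.resize(c['image'][180:270,290:430],(740,300))]))
```

```text
above t 56.8 ee [428.9 303.8  59.7] w 39.9 gf 0.0 F [ 0.2 -1.1 -0.6]
down False t 57.9 ee [429.1 303.7 -18.1] w 39.9 gf 0.0 F [ 0.6  0.4 -0. ]
grip t 58.2 ee [429.4 303.8 -17.7] w 10.0 gf 27.1 F [-0.6  0.2  3.4]
lift t 60.2 ee [429.  303.6 159.5] w 9.7 gf 26.7 F [-0.1  0.2 -0.6]
placed True t 64.4 ee [ 439.4 -196.2  -14.1] w 9.6 gf 27.3 F [ 0.9 -0.2  2. ]
off t 66.6 ee [ 439.3 -196.1  159.4] w 31.9 gf 0.0 F [-0.1  0.6 -1.3]
forceps (557.0, 306.6, [np.float64(16.1), np.float64(203.1)], -1.41)
```

View pics/s6.png

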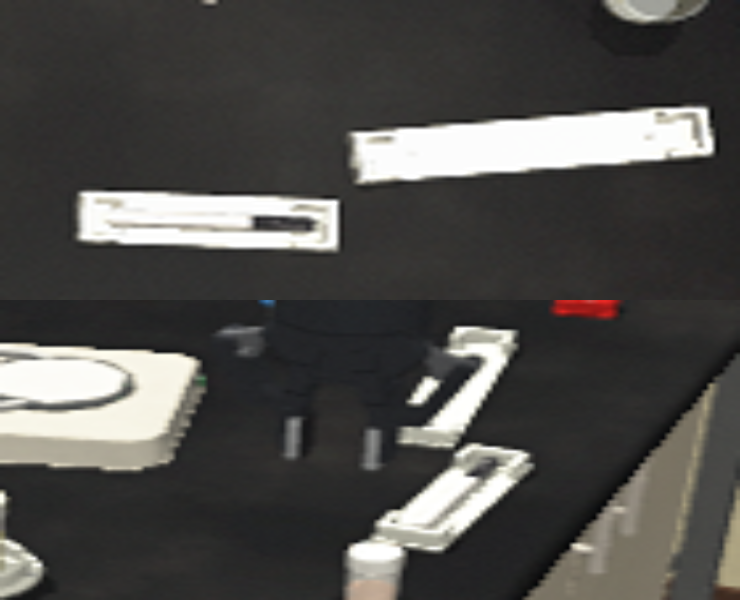

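The marker lies flat inside the short white rest, (80–335, 195–248) in the upper crop, clear of both end walls. Now the forceps, routed at small radius away from the microscope.

Run:
```python
from act import *
s=pick(556.7,305.5,-19,1.733,40,60,150)
if s['grip_width']>2:
    bot.move_to([420,100,160],q(1.69)); bot.move_to([420,-200,160],q(1.69))
    place(508.1,-405,-15,1.69,32,150,via=[430,-340,160])
    bot.move_to([400,-200,220],q(1.6)); bot.move_to([350,150,230],q(1.6)); st()
    t=cam('top'); c=cam('side')
    cv2.imwrite('pics/s7.png',np.vstack([cv2.resize(t['image'][195:300,260:450],(740,300),interpolation=cv2.INTER_CUBIC),cv2.resize(c['image'][180:290,250:430],(740,300))]))
```

```text
above t 69.2 ee [557.  304.9  61. ] w 40.1 gf 0.0 F [ 0.1 -0.2  0.4]
down False t 70.3 ee [556.6 305.5 -19.1] w 40.1 gf 0.0 F [ 0.4  0.3 -0.2]
grip t 70.7 ee [556.9 305.6 -18.7] w 11.8 gf 25.9 F [0.2 0.9 1.8]
lift t 72.5 ee [556.5 305.4 149.4] w 11.9 gf 25.7 F [-0.9  0.  -0.5]
placed True t 77.9 ee [ 508.1 -405.   -15.1] w 11.9 gf 26.5 F [ 0.2 -0.7  3.1]
off t 80.1 ee [ 507.9 -404.8  149.1] w 31.7 gf 0.0 F [-0.2  0.2  0.4]
 t 82.4 ee [350.5 149.5 229.9] w 31.7 gf 0.0 F [ 0.4 -0.2 -0.5]
```

View pics/s7.png

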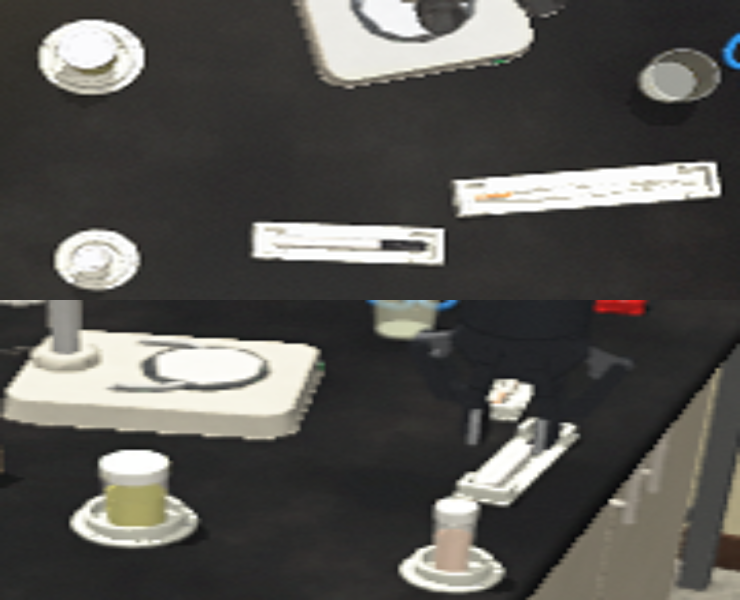

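All four are in place: vial and jar upright in their wells, marker and forceps inside their rests. Both rest placements made contact 4 mm above pick height, which matches the base plates, and the gripper is clear.

```bash
python3 -c "
from rig import bot
print(bot.finish_job())"
```

```text
the job is handed in; nothing more can be done
None
```

The job is handed in, at about 82 s on the robot's clock: the vial and jar stand upright in their matching stands, and the marker and forceps lie flat in their rests (the marker on a second try after a first grasp closed empty), with the petri dish and microscope left alone.

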